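# Empty the split mould, wind it shut and bolt it

### The arm

A 6-joint arm with a two-finger parallel gripper is mounted at the origin on a cart in front of the work surface, level with it; the furniture and walls round the work are solid. World frame = base frame: x ahead of the robot, y to its left, z up, the work surface at z = 0. Lengths are in m, angles in rad, forces in N, time in s.
With the tool pointing down it reaches from about 0.275 to 1 m from the base axis. Payload 8.4 kg.
Tool frame: the origin (TCP) lies on the centre line of the jaws, within the pads' length; the fingertips stand 17 mm ahead of it and the grasp point (between the pads) lies 2 mm behind it (bot.tcp_to_tips is the z of the fingertips in the tool frame, in m); z points along the fingers, y is the line along which they close (so a half turn about z gives the same grasp; the last joint's range is limited). The gripper opens to 85 mm and grips with 20 to 120 N. Pads are 22 mm wide; open, the fingers measure 114 mm over their backs; the gripper's body (76 mm by 85 mm) begins 54 mm behind the grasp point. The pads swing forward as they close: fully open they stand 13 mm farther back than shut.
Start: joints at [1.203, 0.353, 1.633, -0, 1.155, -0.002], TCP at [0.224, 0.584, 0.248] pointing down, gripper open.
Joint ranges: [-2.63, 2.63], [-0.92, 2.1], [0.06, 2.66], [-1.3, 4.44], [0, 2.69], [-3.02, 3.02]. Speed limits (rad/s): [2.22, 2.22, 2.79, 3.14, 3.14, 3.14].

### API

Orientations are given as a unit quaternion [x, y, z, w].
In Python, from workcell import bot, hand, kinematics, get_obs, vision, hand_in gives the robot as it stands. The module is installed in compiled form; this text tells all that it offers. Calls block until the motion is done:
- bot.reach(position, orientation): joint-space move of the TCP to a pose.
- bot.servo_line(position, ori=None, velocity=0.15): straight line of the TCP; ori=None keeps the orientation; velocity is the mean speed in m/s.
- bot.goto_joints(angles): joint-space move.
- hand.move_gripper(opening, strength=None): finger opening in m; strength is the grip in N (None keeps the last); returns when the fingers have stopped.
- bot.dwell(seconds).
- kinematics.solve_ik(position, orientation): joint angles nearest the present ones, or None.
- get_obs(): the state.
- vision.read_camera(name): name is "side" or "top"; returns a dict with "frame" (420x560x3 uint8, red, green, blue), "intrinsics" (3x3 intrinsics, pixels), "view" (4x4, takes a point from world to camera coordinates). Camera axes: x right, y down, z forward; pixel columns grow to the right and rows downward; lengths in m; the calibration is good to about 2 mm. A picture is of the moment at which its call begins. There is no depth.
A pose or a line that the arm cannot do raises bot.IKError and nothing moves.
- hand_in(): hands the job in; it is judged then, once.
The state is a dict: "time_s": time; "joint_pos": joint angles; "joint_vel": joint speeds; "joint_efforts": joint torques, N m; "position": TCP position; "orientation": TCP orientation; "wrist_force": force on the tool from outside, world axes, zero at the start; "ft_torque": the same for the moment, N m; "gripper_width": finger opening in m; "grip_force": force on a finger pad.
Only numpy, scipy, OpenCV 4.12 (cv2) and the standard library are available. Lean on these libraries where they do the work, as an engineer would, in place of code of your own. Each camera call takes 0.05 s, during which the arm holds its last target. There are 200 camera calls.

### The job

Draw the locking bolt of the spoked hand wheel right out, and push the glass puck out from between the two mould halves so that it slides down onto the trolley top beside the fixture and lies flat there, without tipping it over. Then wind the mould fully shut by pushing the wheel's spokes round one after another, counter-clockwise seen from above, and finally push the bolt fully home again so that the wheel is locked. Leave the brush, the scraper and the shears where they lie.

Things in the scene. Friction and masses are not known exactly. Their poses are not given: they have to be found in the camera images.
- fixture: Fixed steel fixture, 467 mm along its own y axis (-0.245 to +0.222). Origin at trolley level, z up; all x and y below are in its frame. Bed plate 10 mm thick, painted. The wheel's upright axis is at x = 0, y = -0.06. The locking bolt's guide block (x = -0.018 to 0.018, y = -0.175 to -0.125) is 63 mm high.
- gap (a point): Centre of the gap between the fully open mould halves, on its floor (fixture x = 0, y = 0.115, z = 0.010). Gap 90 mm wide (y = 0.07 to 0.16), open at both x ends. Fixed dark-iron half beyond y = 0.16; both halves reach x = -0.05 to 0.05 and reach up to z = 0.052. The floor ends at x = -0.055 and +0.055 in sloped aprons that meet the trolley top at x = -0.09 and +0.09.
- guard (a point): Middle of the flat grey sheet-metal guard's top (z = 0.120), which covers the mould side of the wheel: 214 mm along x, fixture y = -0.035 to +0.04, legs at x = -0.105 and +0.105. The spokes can be reached from above only at y below about -0.04.
- jaw (a joint): Travel of the moving dark-iron mould half (100 x 45 mm, top at z = 0.052, not pushed directly) towards the fixed half, m: 0 = fully open, 0.090 = the halves meet (shut). Driven by the wheel through a rack: 21.4 mm per radian.
- jaw_face (a point): Middle of the moving half's parting face, 30 mm above the trolley; axes as the fixture's.
- wheel (a joint): Angle of the four-spoked wheel (vertical axis), rad: 0 = mould fully open, growing counter-clockwise seen from above, 4.2 = mould shut (end stop). It stays where it is left; turning needs about 0.3 N m (4 to 5 N on a spoke at 65 mm). With the bolt home in the starting position it turns only to about 0.5.
- wheel_axis (a point): Point on the wheel's axis at the height of the spokes' centre lines (z = 0.092). The hub has radius 22 mm and its top is at z = 0.118 (with a small cap up to 0.124); axes as the fixture's.
- spoke_0 (a point): Centre of the black ball (radius 11 mm) at the end of spoke 0, 76 mm from the wheel's axis, z = 0.092. Spokes are level round bars, radius 8 mm, from the hub to the ball, 90 degrees apart; below them are only the collar and bolt (up to z = 0.063).
- spoke_1 (a point): The same for spoke 1, 90 degrees counter-clockwise of spoke 0.
- spoke_2 (a point): The same for spoke 2.
- spoke_3 (a point): The same for spoke 3.
- bolt (a joint): Locking bolt, a flat bar that slides along the fixture's y axis, m: 0 = fully home in the wheel's collar (locked), 0.035 = fully drawn out, towards the fixture's -y. It stays where it is left (friction about 2.5 N). From the drawn-out position it can go home only when the mould is shut or fully open.
- bolt_knob (a point): Centre of the exposed upright black knob on the bolt (cylinder radius 9 mm, z = 0.063 to 0.098, this point at z = 0.087), 137 mm from the wheel's axis with the bolt home, 172 mm when drawn out; it is pushed from either side; axes as the fixture's.
- puck_centre (a point): Centre of the loose pale pressed-glass puck, a disc of 62 mm diameter and 26 mm height, 0.19 kg, starting flat on the bed plate between the mould halves (centre at z = 0.023 there, 0.013 on the trolley top). z is the disc's axis.
- brush: Loose dusting brush, 186 mm, bystander.
- scraper: Loose flat plastic scraper, 107 x 64 mm, bystander.
- shears: Loose iron shears, 208 x 78 mm, bystander.
Things that resemble listed ones, but are neither listed nor needed, are in the scene too. There is more than one size of the part that bears puck_centre; the job needs the larger.

How it is judged:
On the way, in this order (a step that is already met when the one before it is completed fails the run):
1. the bolt is drawn out and the puck lies flat on the trolley top, off the fixture (value of joint bolt above 0.028 m and height (world z) of puck_centre between 0.006 and 0.017 m and angle between puck_centre's own z axis and vertical below 0.12 rad and horizontal distance between puck_centre and fixture below 0.4 m), for 0.2 s.
2. the mould is wound shut, the bolt still out (value of joint jaw above 0.088 m and value of joint bolt above 0.02 m), for 0.2 s.
At the end, for the whole second after the job is handed in: The mould is shut (moving half within 2 mm of the fixed one), the bolt is home within 6 mm, and the puck is flat on the trolley top within 0.4 m of the fixture's origin (value of joint jaw above 0.088 m and value of joint bolt below 0.006 m and height (world z) of puck_centre between 0.006 and 0.017 m and angle between puck_centre's own z axis and vertical below 0.12 rad and horizontal distance between puck_centre and fixture below 0.4 m); the robot touches nothing.
It fails at once if the puck is tipped over (angle between puck_centre's own z axis and vertical above 0.7 rad).
It fails at once if the brush is moved more than 30 mm (distance of brush from where it was at the start of the episode above 0.03 m).
It fails at once if the scraper is moved more than 30 mm (distance of scraper from where it was at the start of the episode above 0.03 m).
It fails at once if the shears is moved more than 30 mm (distance of shears from where it was at the start of the episode above 0.03 m).
It also fails if it takes over 66 s, if anything falls off the work surface, if the arm or the gripper's body presses on something with over 40 N, if the wrist force passes 120 N, or if a joint passes its speed limit or range.

## Working session

There is one attempt and no reset: what is moved stays moved. The work goes in short steps, each a Python script; the robot and the scene stay as the last script left them, time stands still between calls to the robot, and variables do not carry over. Pictures are saved under pics/ and viewed, at most 10 in all, crops included, and the job is handed in when it is done.

```bash
mkdir -p pics
python3 - <<'E'
from workcell import *
import cv2,numpy as np
for n in("top","side"):
    c=vision.read_camera(n);cv2.imwrite(f"pics/{n}0.png",c["frame"][:,:,::-1]);print(n,c["intrinsics"].tolist(),np.round(c["view"],4).tolist())
print(get_obs()["time_s"],bot.tcp_to_tips,get_obs()["orientation"])
E
```

```text
top [[439.2198973293565, 0.0, 276.0069293963452], [0.0, 439.2198973293565, 209.842785880923], [0.0, 0.0, 1.0]] [[-0.0122, -0.9999, 0.004, -0.0508], [-0.9909, 0.0116, -0.1341, 0.5047], [0.1341, -0.0056, -0.991, 1.1518], [0.0, 0.0, 0.0, 1.0]]
side [[456.72905773856417, 0.0, 282.6982624791656], [0.0, 456.72905773856417, 206.82029235142156], [0.0, 0.0, 1.0]] [[0.9993, 0.0371, -0.0005, -0.491], [0.013, -0.3636, -0.9315, 0.0493], [-0.0348, 0.9308, -0.3639, 1.2573], [0.0, 0.0, 0.0, 1.0]]
0.1 0.017 [ 1.81877715e-01  9.83320934e-01 -6.51523621e-04 -1.11316612e-04]
```

View pics/top0.png

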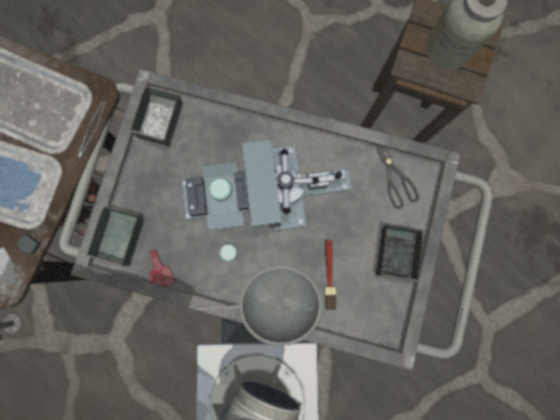

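View pics/side0.png

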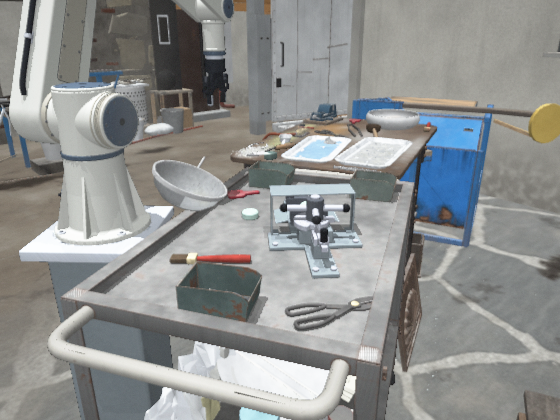

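Run:
```python
import cv2
a=cv2.imread("pics/top0.png")[125:265,165:365];b=cv2.imread("pics/side0.png")[170:290,240:380]
cv2.imwrite("pics/c.png",cv2.resize(a,(800,560),interpolation=cv2.INTER_CUBIC));cv2.imwrite("pics/d.png",cv2.resize(b,(700,600),interpolation=cv2.INTER_CUBIC))
```

```text
(no output)
```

View pics/c.png

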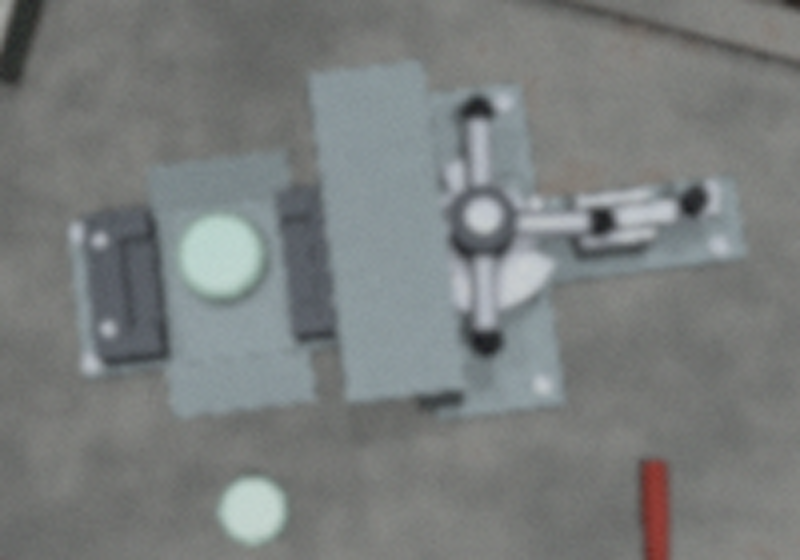

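View pics/d.png

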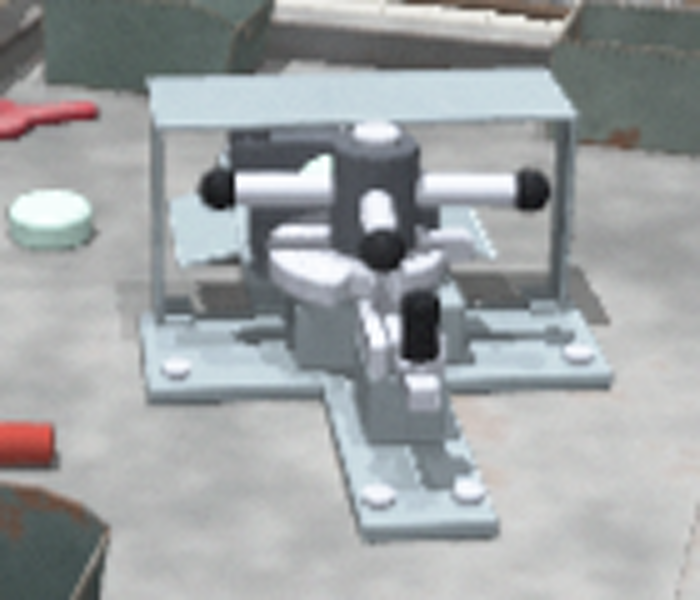

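```bash
cat > h.py <<'E'
from workcell import *
import numpy as np,json,os
from scipy.spatial.transform import Rotation as R
from scipy.optimize import least_squares
F=json.load(open("fix.json")) if os.path.exists("fix.json") else [0,0,0]
def W(x,y,z,F=F):
    c,s=np.cos(F[2]),np.sin(F[2]);return np.array([F[0]+c*x-s*y,F[1]+s*x+c*y,z])
def Q(a):  # tool down, tool x at fixture angle a (rad)
    return (R.from_euler("z",a+F[2])*R.from_euler("x",np.pi)).as_quat()
def proj(n,p):
    c=CAM[n];q=c["view"]@np.append(p,1);u=c["intrinsics"]@q[:3];return u[:2]/u[2]
CAM={}
def wf():return np.array(get_obs()["wrist_force"])
def ff():  # force in fixture axes
    f=wf();return np.array([*(R.from_euler("z",-F[2]).apply(f)[:2]),f[2]])
def axis_to(x0,y0,x1,y1,z,a,step,lim,v=.05):
    """small steps from 0 to 1 until the force against motion exceeds lim"""
    d=np.array([x1-x0,y1-y0]);L=np.hypot(*d);f0=ff()
    for s in np.append(np.arange(step,L,step),L):
        p=np.array([x0,y0])+d/L*s;bot.servo_line(W(*p,z),Q(a),velocity=v)
        r=-(ff()-f0)[:2]@d/L
        if r>lim:break
    return p,r
E
python3 - <<'E'
from h import *
import h
for n in("top","side"):h.CAM[n]=vision.read_camera(n)
T=lambda u,v:((u+.5)/4-.5+165,(v+.5)/4-.5+125)
S=lambda u,v:((u+.5)/5-.5+240,(v+.5)/5-.5+170)
L=[("top",T(484,216),(0,-.06,.124)),("top",T(308,73),(.107,.04,.12)),("top",T(422,60),(.107,-.035,.12)),("top",T(465,392),(-.107,-.035,.12)),("top",T(347,402),(-.107,.04,.12)),
("top",T(692,198),(0,-.197,.098)),("top",T(601,221),(0,-.136,.092)),("top",T(478,107),(.076,-.06,.092)),("top",T(486,341),(-.076,-.06,.092)),
("side",S(150,80),(-.107,.04,.12)),("side",S(545,70),(.107,.04,.12)),("side",S(577,113),(.107,-.035,.12)),("side",S(153,122),(-.107,-.035,.12)),("side",S(375,130),(0,-.06,.124)),("side",S(421,295),(0,-.197,.098))]
f=lambda F:np.concatenate([proj(n,W(*p,F))-u for n,u,p in L])
r=least_squares(f,[.5,0,.1],loss="soft_l1");print(r.x);print(np.round(f(r.x).reshape(-1,2),1).tolist())
json.dump(list(r.x),open("fix.json","w"))
# puck centre in fixture at z=.036
g=lambda q:proj("top",W(q[0],q[1],.036,r.x))-T(221,257);print("puck",least_squares(g,[0,.115]).x)
E
```

```text
[ 0.56503456 -0.02223093  0.10923917]
[[0.1, -0.2], [0.1, -0.4], [0.7, -0.5], [0.2, -0.9], [-0.2, 0.2], [0.5, 0.1], [-0.4, -2.4], [-2.3, 1.2], [3.0, -0.1], [-0.9, -1.1], [0.3, -0.9], [0.1, -0.2], [-0.2, 0.1], [-0.4, -0.6], [-1.3, -1.2]]
puck [0.01070815 0.11640823]
```

Run:
```python
from h import *
a=np.pi/2
hand.move_gripper(0.0)
bot.reach(W(0,-.1675,.2),Q(a))
bot.servo_line(W(0,-.1675,.102),Q(a),velocity=.12)
print("down",ff(),get_obs()["time_s"])
bot.servo_line(W(0,-.200,.102),Q(a),velocity=.06);print(ff())
p,r=axis_to(0,-.200,0,-.220,.102,a,.003,15)
print(p,r,ff(),get_obs()["time_s"],get_obs()["gripper_width"])
import cv2
c=vision.read_camera("side");cv2.imwrite("pics/s1.png",cv2.resize(c["frame"][100:290,230:400,::-1],None,fx=3,fy=3))
```

```text
down [ 0.0373808  -1.008533   -0.48827107] 4.925
[-0.47541931  0.18169223 -0.38796565]
[ 0.    -0.215] 17.918503602458735 [ 0.44709478 18.10019583  4.04624718] 6.8667 -8.612838692246859e-06
```

View pics/s1.png

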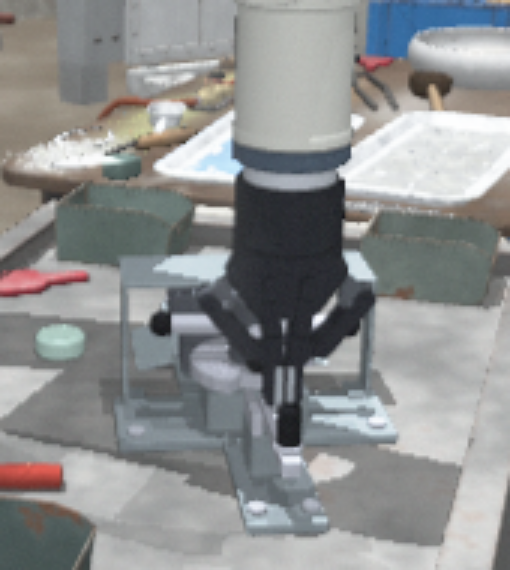

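Run:
```python
from h import *
bot.servo_line(W(0,-.205,.102),velocity=.1)
bot.servo_line(W(0,-.205,.2),velocity=.25)
hand.move_gripper(0.03)
a=np.pi;X=-.047;Y=.116
bot.reach(W(X,Y,.16),Q(a))
bot.servo_line(W(X,Y,.047),Q(a),velocity=.12)
f0=ff();z=.047
while z>.024:
    z-=.003;bot.servo_line(W(X,Y,z),velocity=.06)
    if ff()[2]-f0[2]>4:print("bed");break
print(z,ff()-f0,get_obs()["time_s"])
```

```text
bed
0.02599999999999999 [-1.7213839  -0.38083424  9.7935986 ] 12.1917
```

Run:
```python
from h import *
import cv2
Y=.116
bot.servo_line(W(-.047,Y,.030),velocity=.06)
bot.servo_line(W(.100,Y,.030),velocity=.05);print(ff())
bot.servo_line(W(.08,Y,.030),velocity=.1)
bot.servo_line(W(.08,Y,.16),velocity=.25)
hand.move_gripper(0.0)
a=np.deg2rad(-139.4)+np.pi
bot.reach(W(.052*np.cos(a-np.pi),-.06+.052*np.sin(a-np.pi),.17),Q(a))
print(get_obs()["time_s"])
for n,s in(("top",(slice(100,260),slice(150,370))),("side",(slice(150,290),slice(220,420)))):
    c=vision.read_camera(n);cv2.imwrite(f"pics/{n}2.png",cv2.resize(c["frame"][s][:,:,::-1],None,fx=3,fy=3))
```

```text
[-0.82651885 -0.17055476 -0.14412508]
18.7333
```

View pics/top2.png

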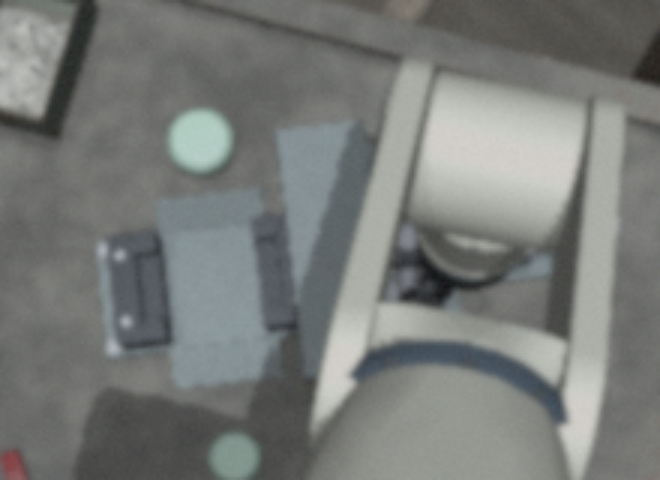

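View pics/side2.png

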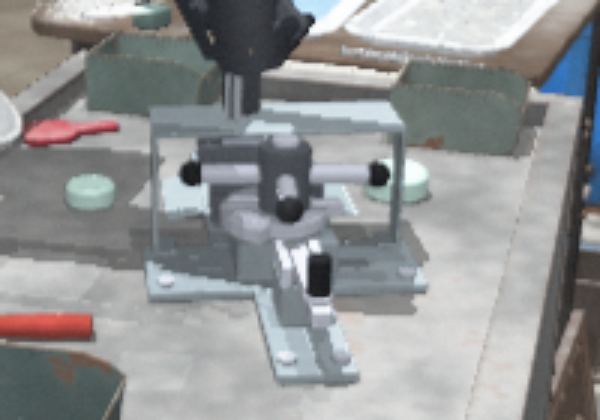

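```bash
cat >> h.py <<'E'
def P(deg,z,r=.052,o=.0225):
    f=np.deg2rad(deg);return W(r*np.cos(f)+o*np.sin(f),-.06+r*np.sin(f)-o*np.cos(f),z),Q(f+np.pi)
def tang(deg,f0):
    f=np.deg2rad(deg);d=ff()-f0;return -(d[0]*-np.sin(f)+d[1]*np.cos(f))
def push(start,degs,lim=30):
    bot.reach(*P(start,.165));bot.servo_line(*P(start,.099),velocity=.12);f0=ff();t=[]
    for d in degs:
        bot.servo_line(*P(d,.099),velocity=.06);t.append(round(tang(d,f0),1))
        if t[-1]>lim:break
    print(d,t,np.round(ff()-f0,1),get_obs()["time_s"]);return d
def out(d):
    p,q=P(d-6,.099);bot.servo_line(p,q,velocity=.06);bot.servo_line(P(d-6,.165)[0],velocity=.2)
E
python3 - <<'E'
from h import *
d=push(-115,[-100,-85,-70,-55,-40,-25,-12,0,12]);out(d)
E
```

```text
12 [np.float64(0.6), np.float64(0.2), np.float64(1.3), np.float64(2.1), np.float64(1.3), np.float64(1.4), np.float64(1.6), np.float64(1.8), np.float64(1.7)] [ 2.6 -1.2  0. ] 23.5667
```

Run:
```python
from h import *
import cv2
bot.reach(*P(-99,.165))
c=vision.read_camera("side")["frame"][150:290,220:420,::-1]
cv2.imwrite("pics/s3.png",cv2.resize(c,None,fx=3,fy=3))
```

```text
(no output)
```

View pics/s3.png

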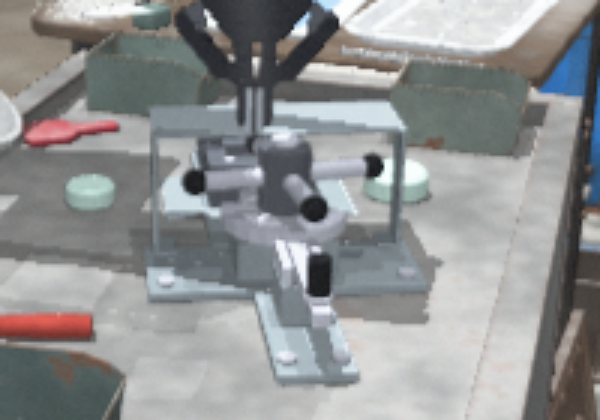

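Run:
```python
from h import *
import cv2
d=push(-99,[-85,-70,-55,-40,-25,-12,0,12]);out(d)
d=push(-99,[-85,-70,-56]+list(range(-50,-14,2)),15);out(d)
bot.reach(W(0,-.275,.2),Q(np.pi/2))
print(get_obs()["time_s"])
c=vision.read_camera("top")["frame"][100:260,150:370,::-1]
cv2.imwrite("pics/t4.png",cv2.resize(c,None,fx=3,fy=3))
```

```text
12 [np.float64(0.4), np.float64(1.5), np.float64(0.5), np.float64(-0.0), np.float64(-0.3), np.float64(-0.5), np.float64(0.5), np.float64(1.6)] [ 2.7 -1.1 -0.7] 29.9583
-38 [np.float64(-0.0), np.float64(0.0), np.float64(0.3), np.float64(1.7), np.float64(2.2), np.float64(3.0), np.float64(2.1), np.float64(2.4), np.float64(7.3), np.float64(15.3)] [ -9.8 -11.7   6.4] 35.8833
37.3333
```

View pics/t4.png

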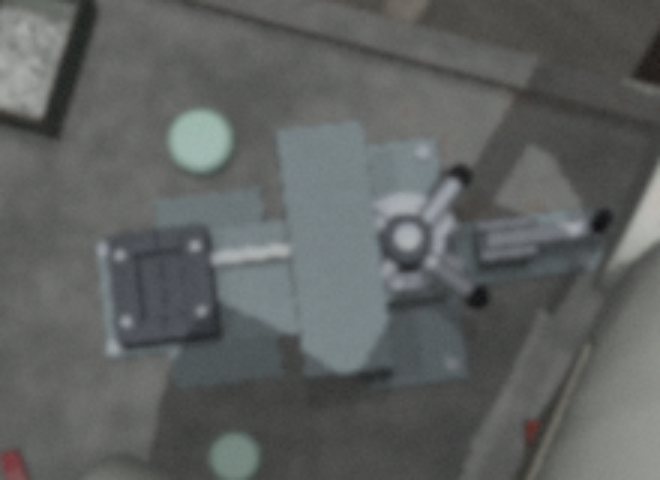

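Run:
```python
from h import *
import cv2
a=np.pi/2
bot.servo_line(W(0,-.275,.102),Q(a),velocity=.15)
bot.servo_line(W(0,-.228,.102),Q(a),velocity=.05)
print(axis_to(0,-.228,0,-.208,.102,a,.002,15),ff())
bot.servo_line(W(0,-.25,.102),velocity=.1);bot.servo_line(W(0,-.25,.2),velocity=.2)
bot.reach(W(-.1,-.33,.3),Q(a))
print(get_obs()["time_s"])
t=vision.read_camera("top")["frame"][100:260,150:370,::-1];s=vision.read_camera("side")["frame"][150:290,220:420,::-1]
cv2.imwrite("pics/f.png",np.hstack([cv2.resize(t,(440,320)),cv2.resize(s,(360,252))[:320] if 0 else cv2.copyMakeBorder(cv2.resize(s,(360,252)),0,68,0,0,0)]))
```

```text
(array([ 0.   , -0.212]), np.float64(17.753843413833327)) [ -2.25461424 -17.98910506  -4.65123245]
43.1417
```

View pics/f.png

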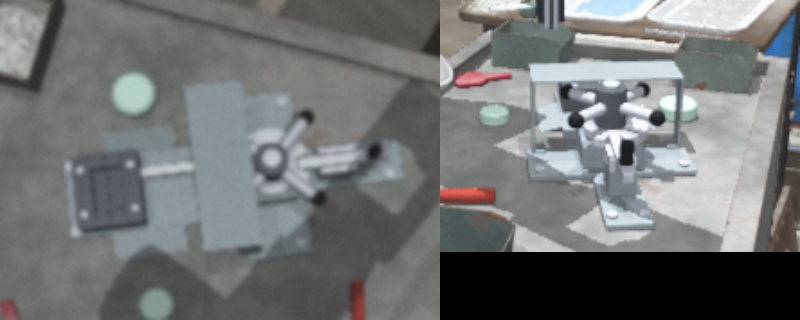

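The final views show the mould shut, the knob back at its home position (375,152), and the puck flat at (133,93).

```bash
python3 -c "
from workcell import *
print(hand_in())"
```

```text
the job is handed in; nothing more can be done
None
```

The job is handed in, though no verdict came back: the final pictures show the puck flat on the trolley top and the mould wound shut, the bolt was pushed home until it stopped at 18 N, and the robot's clock read 43 s of the 66 s allowed.

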